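# Hold a spring clip open over the edge of an inspection card

### The job

Take the steel spring clip off its rest by squeezing its two handles, and hold it squeezed wide open over the middle of the top edge of the taller of the two upright cards, one jaw well down on each side and no part of the clip touching the card, so that I can slip a drawing in beside it. Finish while still holding the clip open there: do not let it close on the card, set it down or let go. Do not drop the clip on the way, and leave both cards, the machined block, the ball stand and the black case where they stand.

Things in the scene. Friction and masses are not known exactly. Their poses are not given: they have to be found in the camera images.
- clip: Bare steel two-handled spring clip, 87 mm tall, 50 mm wide, 90 g, jaws down, handles up; starts biting the rest's blade, hinge barrel (radius 4 mm) on the blade's edge. Origin: middle of the hinge axis. y along the hinge (clip width, parallel to the blade), z up to the handles, x from near to far half. Frame fixed to the near (-x) half; when held open each half leans up to 0.25 rad off the mid-plane.
- clip_handles (a point): Point between the two handles, 32 mm above the hinge: pinch them here along x, from above. Handles: flat plates 36 mm wide (y), 2.5 mm thick, rising from 9 mm beside the hinge axis, each leaning 0.23 rad outward; tops 47 mm above the hinge and 43 mm apart over all. Parallel = fully open: 21 mm over the outer faces.
- clip_far (a joint): Opening angle (rad): 0 = jaw lips 3 mm apart, as on the rest; 0.46 = handles parallel, jaw tips 21 mm apart; stop at 0.50; -0.07 = closed. Tip gap is about 3 mm + 40 mm x angle. A spring closes it: about 5 N at the handles starts opening it, about 10 N holds it wide open; a 25 N grip is ample.
- jaw_near (a point): Middle of the tip of the near (clip -x) jaw, on its inner face, 40 mm below the hinge.
- jaw_far (a point): Middle of the tip of the far (clip +x) jaw, on its inner face, 40 mm below the hinge.
- rest: Clip rest, fixed: dark steel block 60 x 90 x 20 mm with an upright blade 3 mm thick (x), 80 mm wide (y), its top 75 mm above the table. Origin: centre of the underside; z up. The clip starts near the middle of the blade.
- rest_edge (a point): Middle of the top edge of the rest's blade.
- tall_card: The taller card: stiff white plastic card 3 mm thick (x), 100 mm wide (y), top edge 140 mm above the table, upright in a steel foot 60 x 110 x 20 mm; loose, 0.9 kg. Origin: centre of the foot's underside; z up; x square to the card's face, y along its top edge. May stand in the short card's place.
- tall_card_edge (a point): Middle of the top edge of the taller card; axes as the card's.
- short_card: The shorter card, same kind and foot, top edge 85 mm above the table. Bystander. Origin: centre of the foot's underside.
- block: Bystander: machined aluminium block with a trough, 120 x 100 x 52 mm. Origin: centre of the underside.
- ball: Bystander: white ceramic reference ball (30 mm) on a steel post and round foot, 95 mm tall, foot 60 mm across. Origin: centre of the underside.
- case: Bystander: closed black case 90 x 130 x 32 mm. Origin: centre of the underside.
There are look-alikes about, which are no part of the job. What is shaped like the clip but green or orange is not meant. Leave any yellow look-alike of the rest alone.

How it is judged:
By the outcome, as a careful person would: the job done as asked, in the order asked, and still so for the second after the job is handed in, while the arm keeps its last pose, push and grip.
It also fails if it takes over 35 s, if anything falls off the work surface, if the arm or the gripper's body presses on something with over 40 N, if the wrist force passes 120 N, or if a joint passes its speed limit or range.

### The arm

A 6-joint arm with a two-finger parallel gripper is mounted at the origin on the work surface. World frame = base frame: x ahead of the robot, y to its left, z up, the work surface at z = 0. Lengths are in m, angles in rad, forces in N, time in s.
With the tool pointing down it reaches from about 0.275 to 0.75 m from the base axis. Payload 10.2 kg.
Tool frame: the origin (TCP) lies midway between the tips of the shut fingers; the grasp point (between the pads) lies 19 mm behind it; x points along the fingers, y is the direction in which the jaws open and shut, and the axes are right-handed (so a half turn about x gives the same grasp; the last joint's range is limited). The gripper opens to 88 mm and grips with 3 to 60 N. Pads are 18 mm wide; open, the fingers measure 123 mm over their backs; the gripper's body (75 mm by 187 mm) begins 45 mm behind the grasp point.
Start: joints at [-1.407, 0.313, 1.498, -0, 1.331, -0.223], TCP at [0.198, -0.486, 0.239] pointing down, gripper open.
Joint ranges: [-2.94, 2.94], [-0.97, 2.17], [0.19, 2.56], [-1.23, 4.37], [0.02, 3.11], [-2.88, 2.88]. Speed limits (rad/s): [2.39, 2.39, 3.01, 3.14, 3.14, 3.14].

### API

Orientations are given as a unit quaternion [x, y, z, w].
In Python, from plant import bot, read_camera, camera_params gives the robot as it stands.
- The arm moves only by the tool send_rows, never from a script. Its argument "rows" is a list of rows, each an object of numbers: "tx", "ty", "tz": the shift along the tool's x, y, z in mm; "wx", "wy", "wz": the turn, a rotation vector about the tool's x, y, z in rad; "hand": the finger opening in mm, from 0 to 88.1. A call has exactly 5 rows; each row is the pose to reach, as a shift and turn from the pose measured when the call began, along the tool's axes at that moment; what a row does not reach only later rows make up. A row lasts 1/10 s, in which the tool goes at most 50 mm and 8.59 degrees, less where a joint would pass 70% of its speed; a pose out of reach is approached as far as the arm can. A call with a gripper value outside its range is refused whole. The fingers move at their own pace and stop on an object; "squeeze" is the grip in N (left out, the last holds). Time passes only in rows, so rows that repeat a pose let the fingers close, or fill a call up. It gives the time, the measured TCP pose, the force and the opening at its end, in the units of the state.
- bot.sense(): the state, without advancing time (a new reading comes with each control period).
- read_camera(name): name is "scene" or "top" or "wrist"; returns (picture, depth): 480x640x3 uint8, red, green, blue; 480x640 float32, m along the optical axis (not along the pixel's ray), 0 where there is no reading.
- camera_params(name): a dict with "fx", "fy", "cx", "cy" (pixels), "dist_coeffs" ([k1, k2, p1, p2, k3] as OpenCV has them; the pictures are not rectified), "rvec" (rotation vector, rad) and "tvec" (3), from world to camera coordinates, as OpenCV has them. Camera axes: x right, y down, z forward; pixel columns grow to the right and rows downward; lengths in m; the calibration is good to about 2 mm. A picture is of the moment at which its call begins: read the wrist's pose just before it. camera_params takes no time and is no camera call; for the wrist camera it gives the pose at the moment of the call.
- bot.finish_job(): hands the job in, once; it reports no verdict.
The state is a dict: "time_s": time; "q": joint angles; "qvel": joint speeds; "joint_torque": joint torques, N m; "eef_pos": TCP position; "ee_rot": TCP orientation; "wrist_force": force on the tool from outside, world axes, zero at the start; "ft_torque": the same for the moment, N m; "grip_width": finger opening in m.
Only numpy, scipy, OpenCV 4.12 (cv2) and the standard library are available. Lean on these libraries where they do the work, as an engineer would, in place of code of your own. Each camera call takes 0.05 s, during which the arm holds its last target. There are 200 camera calls.

## Working session

There is one attempt and no reset: what is moved stays moved. The work goes in short steps, Python scripts to look and compute and a tool call to move; the robot and the scene stay as the last step left them, time stands still between calls to the robot, and variables do not carry over. Pictures are saved under pics/ and viewed, about 8 in all and at most 12, crops included, and the job is handed in when it is done.

Besides the shell and the picture viewer there is one more tool, called after "Emit:" as name(argument=value, ...) on one line, values as JSON. send_rows: Moves the arm, as the interface text tells. Its arguments: {"type":"object","properties":{"rows":{"type":"array","items":{"type":"object","properties":{"tx":{"type":"number"},"ty":{"type":"number"},"tz":{"type":"number"},"wx":{"type":"number"},"wy":{"type":"number"},"wz":{"type":"number"},"hand":{"type":"number"}}}},"squeeze":{"type":"number"}},"required":["rows"]}

```bash
ls; mkdir -p pics
cat > h.py <<'E'
import numpy as np, cv2
from plant import bot, read_camera, camera_params
from scipy.spatial.transform import Rotation as R
def grab(n,tag):
    p=camera_params(n); im,d=read_camera(n)
    cv2.imwrite(f'pics/{tag}.png',im[:,:,::-1]); np.savez(f'{tag}.npz',im=im,d=d,**{k:np.array(v) for k,v in p.items()})
def cloud(tag):
    z=np.load(f'{tag}.npz'); K=np.array([[z['fx'],0,z['cx']],[0,z['fy'],z['cy']],[0,0,1]])
    v,u=np.mgrid[:480,:640]; uv=np.stack([u,v],-1).reshape(-1,1,2).astype(float)
    n=cv2.undistortPoints(uv,K,z['dist_coeffs']).reshape(480,640,2)
    d=z['d']; c=np.dstack([n*d[...,None],d])
    Rm=cv2.Rodrigues(z['rvec'])[0]; P=(c-z['tvec'].ravel())@Rm
    P[d==0]=np.nan
    return z['im'],P
E
python3 - <<'E'
from h import *
grab('scene','s0');grab('top','t0')
print(bot.sense())
E
```

```text
pics
{'time_s': 0.1, 'q': array([-1.40738905e+00,  3.13372331e-01,  1.49834142e+00, -1.80943500e-05,
        1.33097292e+00, -2.23379461e-01]), 'qvel': array([ 0.00014699, -0.00174674, -0.0014809 , -0.00079375, -0.00059142,
        0.0009466 ]), 'joint_torque': array([ 2.43151917e-03, -4.02815473e+01, -2.52640003e+01,  6.94754999e-02,
        3.42938618e-02, -6.20658170e-05]), 'eef_pos': array([ 0.19799726, -0.48600654,  0.23823682]), 'ee_rot': array([ 0.69392968,  0.13628721, -0.69391891,  0.13551359]), 'wrist_force': array([0.27008876, 0.43886502, 0.24173703]), 'ft_torque': array([0.0358446 , 0.04756128, 0.0192758 ]), 'grip_width': 0.08819417940759275}
```

View pics/t0.png

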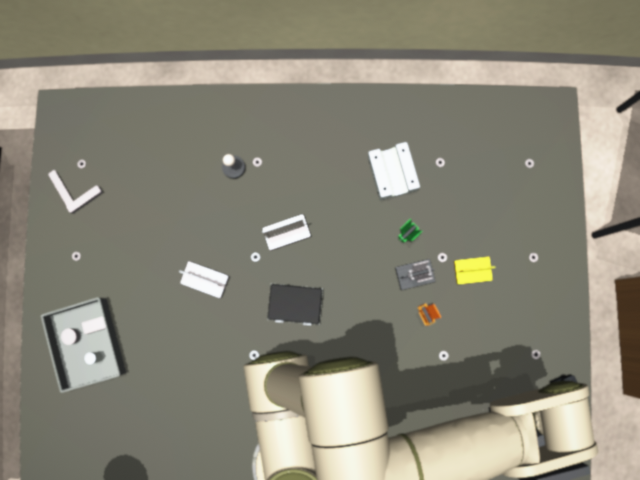

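View pics/s0.png

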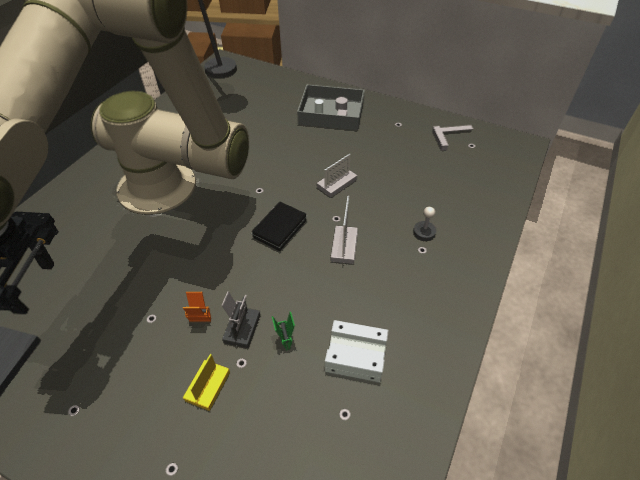

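The top view shows the rest and clip at (415,274), the cards at (287,231) and (205,279), and green and orange decoys at (409,231) and (430,314). The scene view shows the clip at (237,310), and the cards at (343,240) and (337,180).

Run:
```python
from h import *
im,P=cloud('t0')
for n,(u0,u1,v0,v1) in dict(cardA=(255,318,205,258),cardB=(172,236,255,305),rest=(390,440,255,295)).items():
    p=P[v0:v1,u0:u1].reshape(-1,3); p=p[~np.isnan(p[:,0])]
    q=p[p[:,2]>.012]; z=q[:,2]
    print(n,'zmax',np.sort(z)[-5:],len(q))
    for lo,hi in ((.012,.03),(.06,.2)):
        s=q[(z>lo)&(z<hi)]
        if len(s)>5:
            r=cv2.minAreaRect((s[:,:2]*1000).astype(np.float32)); print(lo,s.mean(0).round(4),len(s),r)
im,P=cloud('s0')
for n,(u0,u1,v0,v1) in dict(cardA=(325,362,190,270),cardB=(312,362,150,196),rest=(218,264,285,350)).items():
    q=P[v0:v1,u0:u1].reshape(-1,3); q=q[~np.isnan(q[:,0])]; z=q[:,2]
    print(n,'zmax',np.sort(z)[-5:])
    for lo,hi in ((.014,.03),(.04,.2)):
        s=q[(z>lo)&(z<hi)]
        if len(s)>5:
            r=cv2.minAreaRect((s[:,:2]*1000).astype(np.float32)); print(lo,s.mean(0).round(4),len(s),r)
cv2.imwrite('pics/c1.png',np.hstack([cv2.resize(im[275:355,200:280,::-1],(400,400),interpolation=2),cv2.resize(im[150:270,300:380,::-1],(267,400),interpolation=2)]))
```

```text
cardA zmax [0.14406554 0.1444653  0.14593124 0.14596726 0.14678865] 1023
0.012 [0.5871 0.0359 0.0202] 680 ((601.9422607421875, 55.48389434814453), (89.22675323486328, 135.36549377441406), 18.613086700439453)
0.06 [0.5918 0.0386 0.11  ] 269 ((592.5901489257812, 38.60779571533203), (5.074599742889404, 99.20657348632812), 18.91669464111328)
cardB zmax [0.09032359 0.09039316 0.0904542  0.09169356 0.09178657] 1022
0.012 [0.4701 0.2461 0.0199] 940 ((470.41973876953125, 246.2658233642578), (112.13484191894531, 60.592350006103516), 70.74919128417969)
0.06 [0.4703 0.2458 0.0825] 64 ((470.67242431640625, 247.25265502929688), (102.57811737060547, 3.1301443576812744), 70.77355194091797)
rest zmax [0.130468   0.13050622 0.1305313  0.13110017 0.13170408] 832
0.012 [ 0.4814 -0.2802  0.0204] 487 ((485.2928771972656, -288.19671630859375), (60.10861587524414, 88.48102569580078), 13.955869674682617)
0.06 [ 0.4866 -0.2898  0.0936] 314 ((484.76300048828125, -287.8008117675781), (53.87321090698242, 56.70420455932617), 56.34791564941406)
cardA zmax [0.14177874 0.14195515 0.14241654 0.1427847  0.14307027]
0
[... 236 characters left out ...]
908203), 19.164016723632812)
cardB zmax [0.08690727 0.0869934  0.08735515 0.08775983 0.0886567 ]
0.014 [0.4762 0.2361 0.0204] 401 ((469.9687194824219, 246.3192901611328), (114.16677856445312, 62.28376388549805), 69.48968505859375)
0.04 [0.4697 0.2448 0.0644] 327 ((470.9618835449219, 247.0605926513672), (103.42579650878906, 8.076995849609375), 70.1817855834961)
rest zmax [0.12772732 0.12774081 0.12787915 0.12793377 0.12879644]
0.014 [ 0.4948 -0.295   0.0201] 663 ((485.517822265625, -288.68798828125), (60.65563201904297, 91.73957061767578), 12.993307113647461)
0.04 [ 0.4841 -0.2961  0.0876] 560 ((485.75140380859375, -288.9989318847656), (55.36709213256836, 61.4176139831543), 55.92057800292969)
```

View pics/c1.png

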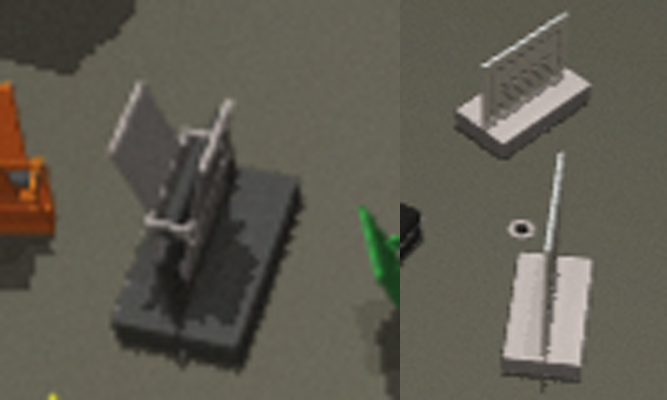

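The left half shows the bare steel clip biting the dark rest's blade, handles up, at crop (180,170). The right half shows both cards, and depth makes the one at (545,260) the taller: 140 mm, centre about (0.592, 0.038), normal at about 19°.

```bash
cat >> h.py <<'E'
def rows_to(pos,yaw_y,s=None):
    """tool-frame shift(mm)/turn to put TCP at pos, pointing down, tool y along yaw_y (deg, mod 180)"""
    s=s or bot.sense(); R0=R.from_quat(s['ee_rot']); c=[]
    for k in (0,180):
        a=np.radians(yaw_y+k); x=np.array([0,0,-1.]); y=np.array([np.cos(a),np.sin(a),0])
        Rt=R.from_matrix(np.stack([x,y,np.cross(x,y)],1)); c.append((R0.inv()*Rt).as_rotvec())
    c.sort(key=np.linalg.norm)
    t=R0.inv().apply(np.array(pos)-s['eef_pos'])*1000
    print('t',s['time_s'],'shift mm',t.round(1),'turn',c[0].round(4),'alt',c[1].round(3),'pos',s['eef_pos'].round(4),'F',s['wrist_force'].round(1),'w',round(s['grip_width'],4))
E
python3 - <<'E'
from h import *
a=np.radians(13.5); c=np.array([.4855,-.2885])
for t,b in (('t0',(390,440,255,295)),('s0',(218,264,275,350))):
    im,P=cloud(t); p=P[b[2]:b[3],b[0]:b[1]].reshape(-1,3); p=p[p[:,2]>.05]
    d=p[:,:2]-c; x=d@[np.cos(a),np.sin(a)]; y=d@[-np.sin(a),np.cos(a)]
    for lo,hi in ((.05,.08),(.08,.09),(.09,.1),(.1,.11),(.11,.12),(.12,.14)):
        m=(p[:,2]>lo)&(p[:,2]<hi)
        if m.sum()>4: print(t,lo,m.sum(),'x',(np.percentile(x[m],[1,50,99])*1e3).round(1),'y',(np.percentile(y[m],[1,50,99])*1e3).round(1))
s=bot.sense(); print(R.from_quat(s['ee_rot']).as_matrix().round(2))
rows_to([.4855,-.2885,.25],13.5)
E
```

```text
t0 0.05 89 x [-10.8  -0.1  10.2] y [-37.    0.9  38.8]
t0 0.08 105 x [-10.1  -0.1  10.7] y [-26.6  -2.3  31.5]
t0 0.09 28 x [-13.2  10.1  12.9] y [-19.2  -1.4  14.6]
t0 0.1 31 x [-15.9  12.6  15.8] y [-16.8  -1.8  14.5]
t0 0.11 35 x [-17.6 -14.   17.6] y [-18.2  -1.7  13.8]
t0 0.12 47 x [-21.   17.6  21. ] y [-18.6  -4.   13.2]
s0 0.05 167 x [-9.9  1.3 10.7] y [-40.2 -16.2  38.9]
s0 0.08 135 x [-11.9  -2.5  11.5] y [-27.6  -3.3  21.9]
s0 0.09 52 x [-14.6 -11.8  14.6] y [-21.1  -5.4  16. ]
s0 0.1 46 x [-16.  -14.   16.9] y [-20.3  -3.3  15. ]
s0 0.11 53 x [-19.9 -16.3  18.2] y [-20.7  -2.5  15.5]
s0 0.12 69 x [-21.4 -17.9  20.6] y [-20.7  -4.6  16.1]
[[-0.    0.38 -0.93]
 [ 0.   -0.93 -0.38]
 [-1.   -0.   -0.  ]]
t 0.1 shift mm [ -11.6  -74.5 -340.8] turn [-1.4196e+00 -9.0000e-04  7.0000e-04] alt [1.722e+00 1.000e-03 1.000e-03] pos [ 0.198  -0.486   0.2382] F [0.3 0.4 0.2] w 0.0882
```

Emit:
send_rows(rows=[{"tx": -10, "ty": -10, "tz": -40, "wx": -0.14, "hand": 70}, {"tx": -10, "ty": -20, "tz": -85, "wx": -0.28, "hand": 70}, {"tx": -10, "ty": -30, "tz": -130, "wx": -0.42, "hand": 70}, {"tx": -10, "ty": -40, "tz": -175, "wx": -0.56, "hand": 70}, {"tx": -10, "ty": -50, "tz": -220, "wx": -0.7, "hand": 70}], squeeze=25)

```text
validation failed for argument at $.ro...
```

```bash
python3 -c "
from h import *
rows_to([.4861,-.2908,.25],13.5)"
```

```text
t 0.1 shift mm [ -11.6  -72.1 -340.5] turn [-1.4196e+00 -9.0000e-04  7.0000e-04] alt [1.722e+00 1.000e-03 1.000e-03] pos [ 0.198  -0.486   0.2382] F [0.3 0.4 0.2] w 0.0882
```

All seven keys are probably required in each row.

Emit:
send_rows(rows=[{"tx": -10, "ty": -10, "tz": -40, "wx": -0.14, "wy": 0, "wz": 0, "hand": 70}, {"tx": -10, "ty": -20, "tz": -85, "wx": -0.28, "wy": 0, "wz": 0, "hand": 70}, {"tx": -10, "ty": -30, "tz": -130, "wx": -0.42, "wy": 0, "wz": 0, "hand": 70}, {"tx": -10, "ty": -40, "tz": -175, "wx": -0.56, "wy": 0, "wz": 0, "hand": 70}, {"tx": -10, "ty": -50, "tz": -220, "wx": -0.7, "wy": 0, "wz": 0, "hand": 70}], squeeze=25)

```text
time_s: 0.6
eef_pos: [0.3841, -0.3553, 0.2482]
ee_rot: [0.604, 0.368, -0.604, 0.367]
wrist_force: [0.1, -1.1, -0.3]
grip_width: 0.0699
```

```bash
python3 -c "
from h import *
rows_to([.4861,-.2908,.25],13.5)"
```

```text
t 0.6 shift mm [  -1.8   60.8 -104.2] turn [-7.14e-01 -1.40e-03  6.00e-04] alt [2.428e+00 1.000e-03 2.000e-03] pos [ 0.3841 -0.3553  0.2482] F [ 0.1 -1.1 -0.3] w 0.0699
```

Emit:
send_rows(rows=[{"tx": -2, "ty": 15, "tz": -25, "wx": -0.14, "wy": 0, "wz": 0, "hand": 70}, {"tx": -2, "ty": 30, "tz": -50, "wx": -0.28, "wy": 0, "wz": 0, "hand": 70}, {"tx": -2, "ty": 45, "tz": -75, "wx": -0.43, "wy": 0, "wz": 0, "hand": 70}, {"tx": -2, "ty": 61, "tz": -104, "wx": -0.57, "wy": 0, "wz": 0, "hand": 70}, {"tx": -2, "ty": 61, "tz": -104, "wx": -0.714, "wy": 0, "wz": 0, "hand": 70}])

```text
time_s: 1.1
eef_pos: [0.4883, -0.2889, 0.2496]
ee_rot: [0.436, 0.558, -0.435, 0.557]
wrist_force: [0.1, -0.7, 0.2]
grip_width: 0.0701
```

Run:
```python
from h import *
rows_to([.4861,-.2908,.25],13.5)
grab('wrist','w1')
im,P=cloud('w1')
a=np.radians(13.5); c=np.array([.4861,-.2908])
p=P.reshape(-1,3); d=p[:,:2]-c; x=d@[np.cos(a),np.sin(a)]; y=d@[-np.sin(a),np.cos(a)]
for lo,hi in ((.015,.025),(.07,.085),(.09,.1),(.1,.11),(.11,.12),(.12,.14)):
    m=(p[:,2]>lo)&(p[:,2]<hi)&(abs(x)<.04)&(abs(y)<.055)
    if m.sum()>9: 
        print(lo,m.sum(),'x',(np.percentile(x[m],[1,50,99])*1e3).round(1),'y',(np.percentile(y[m],[1,50,99])*1e3).round(1), cv2.minAreaRect((p[m][:,:2]*1000).astype(np.float32)))
        for sg in (-1,1):
            k=m&(sg*x>0)&(abs(y)<.015)
            if lo>.08 and k.sum()>9: print('  side',sg,np.median(x[k])*1e3,'slope deg',np.degrees(np.polyfit(y[k],x[k],1)[0]))
print(camera_params('wrist')['rvec'])
```

```text
t 1.1 shift mm [-0.4 -2.6  1.3] turn [ 0.0092 -0.0026 -0.0001] alt [-3.132  0.    -0.004] pos [ 0.4883 -0.2889  0.2496] F [ 0.1 -0.7  0.2] w 0.0701
0.015 3026 x [-29.2   2.4  30.1] y [-29.6  30.2  49.3] ((485.3808898925781, -285.909912109375), (60.148406982421875, 89.2622299194336), 14.010147094726562)
0.07 1316 x [-10.    0.5  10.8] y [-31.5   4.4  42.6] ((485.5752258300781, -286.4709167480469), (21.978487014770508, 79.94171905517578), 13.84001636505127)
0.09 394 x [-12.8  -9.7  13.3] y [-15.6   3.9  20.3] ((485.6654052734375, -288.549072265625), (28.776647567749023, 36.21113586425781), 13.379878997802734)
  side -1 -10.9292666126538 slope deg -0.7123879814624436
  side 1 11.908428414046144 slope deg -0.3210068485588793
0.1 415 x [-15.  -12.1  15.7] y [-15.2   3.6  20.2] ((486.3778076171875, -288.1842346191406), (33.2614860534668, 36.62960433959961), 15.601653099060059)
  side -1 -13.306989039447668 slope deg -0.6901566450925196
  side 1 14.20539425013676 slope deg -0.40964221345477914
0.11 463 x [-17.2 -14.4  17.9] y [-15.5   2.8  20.3] ((485.7203369140625, -288.6792297363281), (38.0805549621582, 36.279788970947266), 14.032634735107422)
  side -1 -15.551981321365055 slope deg -0.23315388062955847
  side 1 16.583041244887053 slope deg -0.547568110796699
0.12 716 x [-20.7 -16.6  21.5] y [-15.6   3.9  20.2] ((485.98779296875, -288.596923828125), (42.40635299682617, 36.48345184326172), 13.491785049438477)
  side -1 -18.607109334765035 slope deg -0.3877037128818614
  side 1 19.465299563412422 slope deg -0.3054792239826171
[-2.81750803 -0.35681921 -0.05343443]
```

View pics/w1.png

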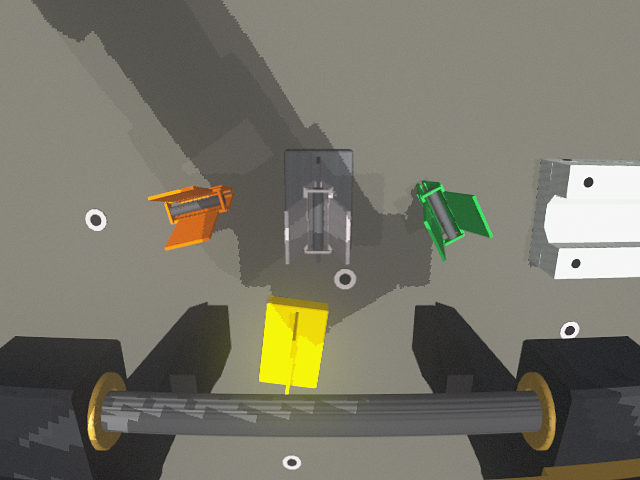

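The wrist view shows the clip at (318,220) on the dark rest. The orange clip at (195,215), the green clip at (450,215) and the yellow rest at (293,343) are all clear of the fingers.

```bash
python3 -c "
from h import *
rows_to([.4859,-.289,.092],13.6)"
```

```text
t 1.15 shift mm [157.6  -0.9  -0.7] turn [ 0.0139 -0.0024  0.0006] alt [-3.128e+00 -1.000e-03 -4.000e-03] pos [ 0.4872 -0.2898  0.2496] F [-0.4  0.   0.3] w 0.0698
```

Emit:
send_rows(rows=[{"tx": 35, "ty": -0.9, "tz": -0.7, "wx": 0.014, "wy": -0.002, "wz": 0, "hand": 62}, {"tx": 75, "ty": -0.9, "tz": -0.7, "wx": 0.014, "wy": -0.002, "wz": 0, "hand": 62}, {"tx": 112, "ty": -0.9, "tz": -0.7, "wx": 0.014, "wy": -0.002, "wz": 0, "hand": 62}, {"tx": 140, "ty": -0.9, "tz": -0.7, "wx": 0.014, "wy": -0.002, "wz": 0, "hand": 62}, {"tx": 157, "ty": -0.9, "tz": -0.7, "wx": 0.014, "wy": -0.002, "wz": 0, "hand": 62}])

```text
time_s: 1.65
eef_pos: [0.4848, -0.2886, 0.0901]
ee_rot: [0.438, 0.556, -0.438, 0.553]
wrist_force: [-0.5, -0.3, 0.4]
grip_width: 0.0622
```

```bash
python3 -c "
from h import *
rows_to([.4859,-.289,.092],13.6)"
```

```text
t 1.65 shift mm [-1.9  1.   0.6] turn [-0.0037 -0.0033  0.0026] alt [3.138 0.004 0.005] pos [ 0.4848 -0.2886  0.0901] F [-0.5 -0.3  0.4] w 0.0622
```

Emit:
send_rows(rows=[{"tx": -2, "ty": 1, "tz": 0.6, "wx": -0.004, "wy": -0.003, "wz": 0.002, "hand": 50}, {"tx": -2, "ty": 1, "tz": 0.6, "wx": -0.004, "wy": -0.003, "wz": 0.002, "hand": 42}, {"tx": -2, "ty": 1, "tz": 0.6, "wx": -0.004, "wy": -0.003, "wz": 0.002, "hand": 36}, {"tx": -2, "ty": 1, "tz": 0.6, "wx": -0.004, "wy": -0.003, "wz": 0.002, "hand": 30}, {"tx": -2, "ty": 1, "tz": 0.6, "wx": -0.004, "wy": -0.003, "wz": 0.002, "hand": 24}], squeeze=25)

```text
time_s: 2.15
eef_pos: [0.4869, -0.2898, 0.0948]
ee_rot: [0.437, 0.554, -0.438, 0.557]
wrist_force: [-1.9, 3.1, 14.9]
grip_width: 0.025
```

Emit:
send_rows(rows=[{"tx": 0, "ty": 0, "tz": 0, "wx": 0, "wy": 0, "wz": 0, "hand": 20}, {"tx": 0, "ty": 0, "tz": 0, "wx": 0, "wy": 0, "wz": 0, "hand": 15}, {"tx": 0, "ty": 0, "tz": 0, "wx": 0, "wy": 0, "wz": 0, "hand": 15}, {"tx": 0, "ty": 0, "tz": 0, "wx": 0, "wy": 0, "wz": 0, "hand": 15}, {"tx": 0, "ty": 0, "tz": 0, "wx": 0, "wy": 0, "wz": 0, "hand": 15}])

```text
time_s: 2.65
eef_pos: [0.4874, -0.2902, 0.096]
ee_rot: [0.437, 0.553, -0.438, 0.558]
wrist_force: [-1.2, 1.0, 8.1]
grip_width: 0.0186
```

Run:
```python
from h import *
rows_to([.4859,-.289,.092],13.6)
grab('wrist','w2')
```

```text
t 2.65 shift mm [ 4.  -1.2 -1.6] turn [-0.0004  0.0054 -0.0034] alt [ 3.141 -0.005 -0.009] pos [ 0.4874 -0.2902  0.096 ] F [-1.2  1.   8.1] w 0.0186
```

View pics/w2.png

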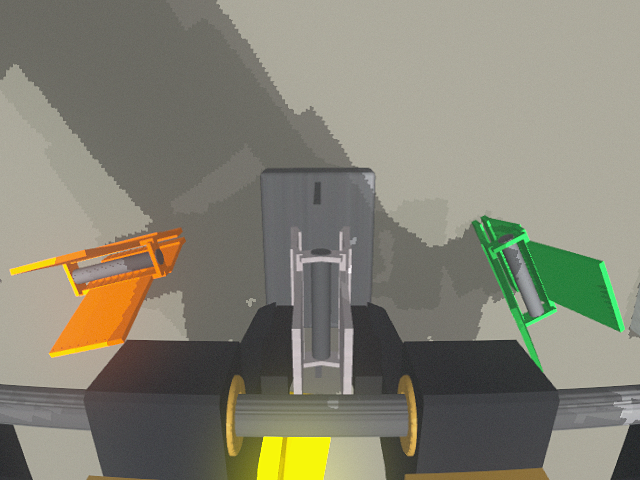

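The wrist view shows both handles between the pads and nearly parallel at (300–345, 310), so the clip is open. Now lifting straight up.

Emit:
send_rows(rows=[{"tx": -12, "ty": 0, "tz": 0, "wx": 0, "wy": 0, "wz": 0, "hand": 15}, {"tx": -35, "ty": 0, "tz": 0, "wx": 0, "wy": 0, "wz": 0, "hand": 15}, {"tx": -65, "ty": 0, "tz": 0, "wx": 0, "wy": 0, "wz": 0, "hand": 15}, {"tx": -100, "ty": 0, "tz": 0, "wx": 0, "wy": 0, "wz": 0, "hand": 15}, {"tx": -125, "ty": 0, "tz": 0, "wx": 0, "wy": 0, "wz": 0, "hand": 15}])

```text
time_s: 3.2
eef_pos: [0.487, -0.2898, 0.2239]
ee_rot: [0.437, 0.553, -0.438, 0.559]
wrist_force: [-0.3, -0.6, -0.1]
grip_width: 0.0187
```

Run:
```python
from h import *
rows_to([.540,-.130,.25],16)
rows_to([.5924,.038,.25],19)
grab('wrist','w3');grab('scene','s3')
im=cv2.imread('pics/s3.png'); w=cv2.imread('pics/w3.png')
cv2.imwrite('pics/c3.png',np.hstack([cv2.resize(im[190:370,160:320],(400,450)),cv2.resize(w[160:480,180:460],(394,450))]))
```

```text
t 3.2 shift mm [ -26.7   89.2 -142.7] turn [-0.0424  0.0074 -0.0045] alt [ 3.099 -0.007 -0.011] pos [ 0.487  -0.2898  0.2239] F [-0.3 -0.6 -0.1] w 0.0187
t 3.2 shift mm [ -27.4  179.5 -293.7] turn [-0.0947  0.0075 -0.0043] alt [ 3.047 -0.007 -0.011] pos [ 0.487  -0.2898  0.2239] F [-0.3 -0.6 -0.1] w 0.0187
```

View pics/c3.png

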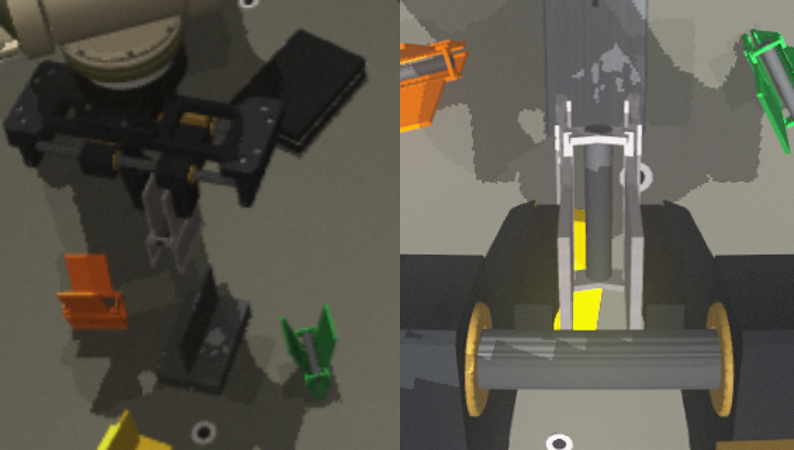

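The clip is held open clear of the rest: scene crop (175,220), wrist crop (600,210).

Emit:
send_rows(rows=[{"tx": -15, "ty": 10, "tz": -16, "wx": -0.01, "wy": 0.003, "wz": -0.002, "hand": 15}, {"tx": -27, "ty": 30, "tz": -49, "wx": -0.02, "wy": 0.007, "wz": -0.004, "hand": 15}, {"tx": -27, "ty": 54, "tz": -88, "wx": -0.03, "wy": 0.007, "wz": -0.004, "hand": 15}, {"tx": -27, "ty": 78, "tz": -127, "wx": -0.04, "wy": 0.007, "wz": -0.004, "hand": 15}, {"tx": -27, "ty": 100, "tz": -163, "wx": -0.05, "wy": 0.007, "wz": -0.004, "hand": 15}])

```text
time_s: 3.8
eef_pos: [0.5463, -0.1062, 0.2495]
ee_rot: [0.423, 0.565, -0.424, 0.568]
wrist_force: [0.5, 0.2, -0.5]
grip_width: 0.0188
```

```bash
python3 -c "
from h import *
rows_to([.5924,.038,.25],19)"
```

```text
t 3.8 shift mm [  -0.7   85.1 -125.2] turn [-0.0443  0.0029 -0.0012] alt [ 3.097e+00 -2.000e-03 -5.000e-03] pos [ 0.5463 -0.1062  0.2495] F [ 0.5  0.2 -0.5] w 0.0188
```

Emit:
send_rows(rows=[{"tx": -0.7, "ty": 22, "tz": -32, "wx": -0.011, "wy": 0.003, "wz": -0.001, "hand": 15}, {"tx": -0.7, "ty": 46, "tz": -68, "wx": -0.025, "wy": 0.003, "wz": -0.001, "hand": 15}, {"tx": -0.7, "ty": 68, "tz": -100, "wx": -0.036, "wy": 0.003, "wz": -0.001, "hand": 15}, {"tx": -0.7, "ty": 81, "tz": -119, "wx": -0.044, "wy": 0.003, "wz": -0.001, "hand": 15}, {"tx": -0.7, "ty": 85, "tz": -125, "wx": -0.044, "wy": 0.003, "wz": -0.001, "hand": 15}])

```text
time_s: 4.3
eef_pos: [0.5922, 0.0398, 0.2485]
ee_rot: [0.41, 0.577, -0.41, 0.575]
wrist_force: [0.3, -0.8, -0.9]
grip_width: 0.0186
```

Run:
```python
from h import *
rows_to([.5924,.038,.25],19)
s=bot.sense(); grab('wrist','w4')
im,P=cloud('w4'); T=R.from_quat(s['ee_rot']).inv().apply((P-s['eef_pos']).reshape(-1,3)).reshape(P.shape)*1e3
np.save('w4T.npy',T)
# card top points
p=P.reshape(-1,3); t=T.reshape(-1,3)
m=(p[:,2]>.132)&(p[:,2]<.155)&(abs(t[:,1])<40)&(abs(t[:,2])<120)
print('card top n',m.sum(),'z',np.median(p[m,2]))
if m.sum()>20: print('rect',cv2.minAreaRect((p[m,:2]*1e3).astype(np.float32)),'tool y,z pct',np.percentile(t[m,1],[1,50,99]),np.percentile(t[m,2],[1,50,99]))
print('slope',np.degrees(np.polyfit(t[m,2],t[m,1],1)[0]))
k=(abs(t[:,1])<20)&(abs(t[:,2])<40)&(t[:,0]>-30)&(t[:,0]<65)
for lo in range(-30,65,5):
    q=t[k&(t[:,0]>=lo)&(t[:,0]<lo+5)]
    if len(q)>9: print('x',lo,len(q),'y',np.percentile(q[:,1],[1,25,50,75,99]).round(1),'z',np.percentile(q[:,2],[1,50,99]).round(1))
```

```text
t 4.3 shift mm [-1.5 -0.5  1.8] turn [ 0.0022 -0.0012  0.0017] alt [-3.139e+00 -3.000e-03 -2.000e-03] pos [0.5922 0.0398 0.2485] F [ 0.3 -0.8 -0.9] w 0.0186
card top n 432 z 0.1404851871559557
rect ((584.7255249023438, 63.65247344970703), (2.482267379760742, 52.13353729248047), 19.262773513793945) tool y,z pct [-0.29217312  0.91445396  2.1797576 ] [-50.75245429 -25.92252424   0.93960138]
slope 0.0726781218608504
x -30 886 y [-19.6 -12.2  -5.8  11.9  19.6] z [-19.2 -10.2   7.1]
x -25 920 y [-19.5 -11.   -6.9  10.9  19.6] z [-19.2 -10.2   9.6]
x -20 604 y [-19.6 -13.1   7.2  13.5  19.7] z [-19.3 -10.6   4.2]
x -15 569 y [-19.8 -13.3   7.3  13.2  19.7] z [-19.3 -10.6  15.1]
x -10 488 y [-19.8 -13.2  -6.4  13.3  19.6] z [-19.4 -10.5  15.6]
x -5 418 y [-19.3 -12.1  -6.5  12.4  19.5] z [-19.4 -10.6  15.1]
x 0 128 y [-9.  -6.8  7.4  7.9 10.2] z [-19.4 -18.4  13.6]
x 5 169 y [-9.3 -6.9  6.5  7.8 10.1] z [-25.8 -19.   21.9]
x 10 2679 y [-9.2 -2.1  0.4  2.8  9.9] z [-26.2  -5.6  23. ]
x 15 688 y [-12.   -9.4  -2.    6.8  12.6] z [-26.5 -18.1  21.9]
x 20 176 y [-12.1 -11.5   3.2  12.2  12.8] z [-26.5 -19.6  21.8]
x 25 48 y [-11.9 -10.5  10.1  11.3  12.6] z [-26.6 -26.2 -24.4]
x 30 41 y [-12.2 -11.2 -10.   11.2  12.5] z [-26.7 -26.3 -25.2]
x 35 60 y [-12.1 -10.5   0.1  10.5  12.6] z [-26.6 -26.2 -21.3]
x 40 92 y [-12.3  -9.8   0.1  10.1  12.6] z [-26.6 -24.3   4.1]
x 45 109 y [-12.8  -9.5   9.1  10.   13.1] z [-26.8 -25.    8.5]
x 50 68 y [-14.3 -13.6 -12.   12.3  13.8] z [-26.7 -26.1 -18.3]
```

View pics/w4.png

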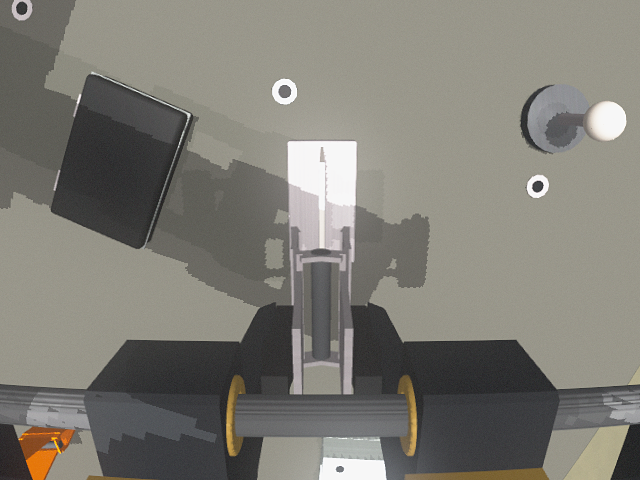

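The wrist view shows the tall card's top edge at (322,150–250), centred between the open jaws (295–350), with the case and ball well clear. The clip needs about +0.6 mm in tool y and +2 mm in tool z before going down.

Emit:
send_rows(rows=[{"tx": 5, "ty": 0.6, "tz": 2, "wx": 0, "wy": -0.001, "wz": 0.002, "hand": 15}, {"tx": 12, "ty": 0.6, "tz": 2, "wx": 0, "wy": -0.001, "wz": 0.002, "hand": 15}, {"tx": 20, "ty": 0.6, "tz": 2, "wx": 0, "wy": -0.001, "wz": 0.002, "hand": 15}, {"tx": 25, "ty": 0.6, "tz": 2, "wx": 0, "wy": -0.001, "wz": 0.002, "hand": 15}, {"tx": 25, "ty": 0.6, "tz": 2, "wx": 0, "wy": -0.001, "wz": 0.002, "hand": 15}])

```text
time_s: 4.85
eef_pos: [0.5931, 0.0372, 0.2227]
ee_rot: [0.41, 0.576, -0.411, 0.575]
wrist_force: [-0.4, -0.1, -0.9]
grip_width: 0.019
```

```bash
cat > chk.py <<'E'
from h import *
import sys
tag=sys.argv[1]
s=bot.sense(); grab('wrist',tag); s2=bot.sense()
print('moved',(s2['eef_pos']-s['eef_pos'])*1e3)
im,P=cloud(tag); p=P.reshape(-1,3); t=R.from_quat(s['ee_rot']).inv().apply(p-s['eef_pos'])*1e3
m=(p[:,2]>.133)&(p[:,2]<.148)&(abs(t[:,1])<5.5)&(t[:,2]<-28)&(t[:,2]>-70)
print('card',m.sum(),'z',np.median(p[m,2]),'y',np.percentile(t[m,1],[2,50,98]).round(2),'z',np.percentile(t[m,2],[1,99]).round(1),'slope',np.degrees(np.polyfit(t[m,2],t[m,1],1)[0]))
b=(abs(t[:,1])<3.5)&(abs(t[:,2])<15)&(t[:,0]>5)&(t[:,0]<20); print('barrel',b.sum(),np.median(t[b],0).round(2),t[b,0].min())
for lo,hi in ((15,25),(45,60)):
    k=(abs(t[:,1])<18)&(abs(t[:,1])>5.6)&(t[:,2]<-18)&(t[:,2]>-28)&(t[:,0]>lo)&(t[:,0]<hi)
    if k.sum()>9: print('jaw',lo,k.sum(),np.percentile(t[k,1],[1,99]).round(2),'z',np.percentile(t[k,2],[1]).round(1))
rows_to(s2['eef_pos']*[1,1,0]+[0,0,.1715],19)
E
python3 chk.py w5
```

```text
moved [0.2378703  0.16091259 0.66587946]
card 291 z 0.14055411523280606 y [-0.76  0.83  1.93] z [-53.6 -28.2] slope 0.004383681923279526
barrel 1109 [13.12 -0.05 -0.44] 10.214007302321523
jaw 15 326 [-11.98  12.66] z [-26.5]
jaw 45 170 [-14.22  13.77] z [-26.8]
t 4.9 shift mm [51.9  0.   0. ] turn [ 0.001  -0.0004  0.0001] alt [-3.141e+00 -0.000e+00 -1.000e-03] pos [0.5933 0.0374 0.2234] F [-0.5 -0.  -1.2] w 0.0188
```

Emit:
send_rows(rows=[{"tx": 5, "ty": 0.5, "tz": -1.2, "wx": 0, "wy": 0, "wz": 0, "hand": 15}, {"tx": 11, "ty": 0.5, "tz": -1.2, "wx": 0, "wy": 0, "wz": 0, "hand": 15}, {"tx": 18, "ty": 0.5, "tz": -1.2, "wx": 0, "wy": 0, "wz": 0, "hand": 15}, {"tx": 25, "ty": 0.5, "tz": -1.2, "wx": 0, "wy": 0, "wz": 0, "hand": 15}, {"tx": 30, "ty": 0.5, "tz": -1.2, "wx": 0, "wy": 0, "wz": 0, "hand": 15}])

```text
time_s: 5.4
eef_pos: [0.5932, 0.0387, 0.1924]
ee_rot: [0.41, 0.576, -0.41, 0.575]
wrist_force: [0.0, 0.5, -0.3]
grip_width: 0.0191
```

```bash
python3 chk.py w6
```

```text
moved [-0.22842764  0.03262994 -0.65973292]
card 322 z 0.1405535126030965 y [-1.08  0.1   1.28] z [-52.7 -28.4] slope -0.06674969013293545
barrel 1110 [13.14 -0.04 -0.45] 10.852127862774596
jaw 15 324 [-12.    12.67] z [-26.6]
jaw 45 168 [-14.18  13.77] z [-26.9]
t 5.45 shift mm [20.3  0.   0. ] turn [ 0.001  -0.0012  0.0018] alt [-3.141e+00 -3.000e-03 -2.000e-03] pos [0.593  0.0387 0.1918] F [ 0.5  0.1 -2.5] w 0.0185
```

Emit:
send_rows(rows=[{"tx": 4, "ty": 0, "tz": -0.5, "wx": 0, "wy": -0.001, "wz": 0.001, "hand": 15}, {"tx": 10, "ty": 0, "tz": -0.5, "wx": 0, "wy": -0.001, "wz": 0.001, "hand": 15}, {"tx": 16, "ty": 0, "tz": -0.5, "wx": 0, "wy": -0.001, "wz": 0.001, "hand": 15}, {"tx": 20, "ty": 0, "tz": -0.5, "wx": 0, "wy": -0.001, "wz": 0.001, "hand": 15}, {"tx": 20, "ty": 0, "tz": -0.5, "wx": 0, "wy": -0.001, "wz": 0.001, "hand": 15}])

```text
time_s: 5.95
eef_pos: [0.5925, 0.0392, 0.1711]
ee_rot: [0.41, 0.576, -0.411, 0.575]
wrist_force: [0.1, -0.6, -1.0]
grip_width: 0.0192
```

Emit:
send_rows(rows=[{"tx": 0, "ty": 0, "tz": 0, "wx": 0, "wy": 0, "wz": 0, "hand": 15}, {"tx": 0, "ty": 0, "tz": 0, "wx": 0, "wy": 0, "wz": 0, "hand": 15}, {"tx": 0, "ty": 0, "tz": 0, "wx": 0, "wy": 0, "wz": 0, "hand": 15}, {"tx": 0, "ty": 0, "tz": 0, "wx": 0, "wy": 0, "wz": 0, "hand": 15}, {"tx": 0, "ty": 0, "tz": 0, "wx": 0, "wy": 0, "wz": 0, "hand": 15}])

```text
time_s: 6.45
eef_pos: [0.5926, 0.0392, 0.1712]
ee_rot: [0.41, 0.576, -0.411, 0.575]
wrist_force: [0.0, -1.3, -1.8]
grip_width: 0.0188
```

```bash
python3 chk.py w7
python3 - <<'E'
from h import *
grab('scene','s7')
a=cv2.imread('pics/s7.png'); w=cv2.imread('pics/w7.png')
cv2.imwrite('pics/c7.png',np.hstack([cv2.resize(a[150:290,280:420],(400,400),interpolation=2),cv2.resize(w[120:400,200:440],(343,400))]))
E
```

```text
moved [-0.02321606 -0.00148159 -0.04261342]
card 406 z 0.14050892741526638 y [-0.95  0.32  1.61] z [-52.  -28.1] slope 0.030122269759284833
barrel 1110 [13.16 -0.06 -0.54] 10.89549450880558
jaw 15 321 [-11.97  12.68] z [-26.5]
jaw 45 166 [-14.24  13.78] z [-26.7]
t 6.5 shift mm [-0.3 -0.  -0. ] turn [ 0.001  -0.0007  0.0017] alt [-3.141e+00 -3.000e-03 -1.000e-03] pos [0.5925 0.0392 0.1712] F [ 0.5  0.6 -0.6] w 0.0186
```

View pics/c7.png

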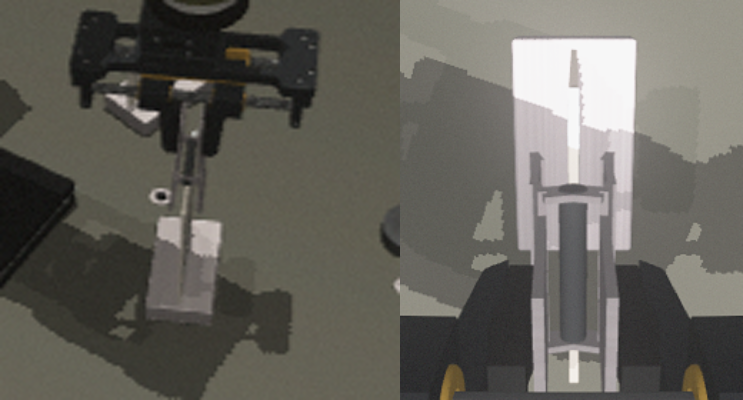

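The wrist crop shows the card edge (573,50–380) midway between the jaws (537 and 608), with gaps on both sides. The scene crop shows the clip straddling the card at (185,180). Handing in.

```bash
python3 -c "
from h import *
print(bot.finish_job())"
```

```text
the job is handed in; nothing more can be done
None
```

I took the steel clip off its rest by its handles and am holding it squeezed wide open over the middle of the taller card's top edge. I handed the job in like that after about 6.5 s of robot time.

What the last checks showed:
- **Opening:** the fingers read about 18.7 mm, slightly under the 21 mm for parallel handles, so the clip is at or near its stop.
- **Height:** from the hinge height I worked out, the hinge is about 14 mm above the card's edge and the jaw tips about 25 mm below it.
- **Centring:** the card is within about 0.5 mm of the middle between the jaws and within about 0.1° of parallel to them. Along the edge, the clip is within a millimetre or so of the card's middle.
- **Contact:** the wrist force was at noise level (2 N or less), and the pictures show a gap on both sides of the card. The tightest clearance, near the edge, should be about 3 mm a side; I worked that out rather than measured it.
- **Other objects:** the arm stayed clear of the short card, block, ball stand, case and look-alikes on its way. I did not measure their positions again afterwards.

One disagreement: the top and wrist cameras differed by about 2–4 mm on where the clip and card sat along their length. I used the wrist camera for the final fit.

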